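# Count along the spice rack and push the pepper into the third gap

### The arm

A 6-joint arm with a two-finger parallel gripper is mounted at the origin on a cart in front of the work surface, level with it; the furniture and walls round the work are solid. World frame = base frame: x ahead of the robot, y to its left, z up, the work surface at z = 0. Lengths are in m, angles in degrees, forces in N, time in s.
With the tool pointing down it reaches from about 0.275 to 0.75 m from the base axis. Payload 10.2 kg.
Tool frame: the origin (TCP) lies midway between the tips of the shut fingers; the grasp point (between the pads) lies 19 mm behind it; z points along the fingers, y is the line along which they close (so a half turn about z gives the same grasp; the last joint's range is limited). The gripper opens to 85 mm and grips with 20 to 120 N. Pads are 22 mm wide; open, the fingers measure 114 mm over their backs; the gripper's body (76 mm by 85 mm) begins 54 mm behind the grasp point. The pads swing forward as they close: fully open they stand 13 mm farther back than shut.
Start: joints at [52.575, 17.928, 85.812, -0, 76.261, -12.8], TCP at [0.219, 0.477, 0.231] pointing down, gripper open.
Joint ranges: [-168.41, 168.41], [-55.51, 124.54], [10.69, 146.95], [-70.63, 250.63], [1, 178], [-165.06, 165.06]. Speed limits (degrees/s): [136.94, 136.94, 172.46, 180, 180, 180].

### API

Orientations are given as a 3x3 rotation matrix whose columns are the frame's x, y, z axes.
In Python, from bench import get_obs, capture, camera_model, finish_job gives the robot as it stands. The module is installed in compiled form; this text tells all that it offers.
- The arm moves only by the tool drive_tool, never from a script. Its argument "rows" is a list of rows, each an object with "dp": the shift along the world's x, y, z in cm, a list of three; "twist": the turn about the world's z in rad; "grip": the opening, from 0 (shut) to 1 (fully open). A call has 1 to 12 rows; each row shifts and turns the commanded pose from where the row before left it; what a row does not reach is not made up. A row lasts 1/12 s, in which the tool goes at most 41.7 mm and 7.16 degrees, less where a joint would pass 70% of its speed; a pose out of reach is approached as far as the arm can. A call is refused whole if a number of a shift passes 4.17 or a number of a turn 0.125, either way. A call with a gripper value outside its range is refused whole. The fingers move at their own pace and stop on an object; "newtons" is the grip in N (left out, the last holds). Time passes only in rows, so rows that do not move let the fingers close. It gives the time, the measured TCP pose, the force, the opening and the grip force at its end, in the units of the state.
- get_obs(): the state, without advancing time (a new reading comes with each control period).
- capture(name): name is "side" or "top" or "wrist"; returns the picture (384x512x3 uint8, blue, green, red); there is no depth.
- camera_model(name): a dict with "K" (3x3 intrinsics, pixels), "rvec" (rotation vector, rad) and "tvec" (3), from world to camera coordinates, as OpenCV has them. Camera axes: x right, y down, z forward; pixel columns grow to the right and rows downward; lengths in m; the calibration is good to about 2 mm. The wrist camera is an equidistant fisheye: a pixel r from the principal point sees the ray r / f radians off the axis. A picture is of the moment at which its call begins: read the wrist's pose just before it. camera_model takes no time and is no camera call; for the wrist camera it gives the pose at the moment of the call.
- finish_job(): hands the job in; it is judged then, once.
The state is a dict: "t": time; "q": joint angles; "dq": joint speeds; "joint_torque": joint torques, N m; "ee_pos": TCP position; "tcp_rot": TCP orientation; "force": force on the tool from outside, world axes, zero at the start; "ft_torque": the same for the moment, N m; "opening": opening from 0.0 (shut) to 1.0 (fully open); "gripper_force": force on a finger pad.
Only numpy, scipy, OpenCV 4.12 (cv2) and the standard library are available. Lean on these libraries where they do the work, as an engineer would, in place of code of your own. Each camera call takes 0.05 s, during which the arm holds its last target. There are 200 camera calls.

### The job

Starting at the red knob, run your closed fingertips along the top of the metal rail at the back of the spice rack, touching the first, second and third gap in turn. Then push the pepper shaker along the worktop with your fingers into that third gap, upright and up against the back stop. Only push it, never pick it up, and leave the other things where they stand.

Things in the scene. Friction and masses are not known exactly. Their poses are not given: they have to be found in the camera images.
- rack: Fixed low pale-wood spice rack, 424 x 82 x 60 mm, open towards the robot and upward. Origin on the worktop, middle of its front edge; x points into the rack, y along it to the robot's left. Seven dividers, 46 mm high, 5 mm thick (8 mm at the nose), at y = -186, -124, -62, 0, 62, 124, 186 mm leave six gaps, each 54 mm wide at the mouth, with the worktop as their floor.
- back_stop (a point): Middle of the front face of the rack's back stop, at worktop level: rack x = 46 mm, y = 0. The back stop closes all six gaps at the back, 50 mm high.
- rail: Fixed flat metal rail behind the back stop; origin and axes as the rack. Its top is 60 mm above the worktop, x = 46 to 82 mm, y = -212 to 212 mm. In line with each divider a dark rounded rib crosses it, 2 mm proud, 9 mm wide: the same six gaps, centred at y = -155, -93, -31, 31, 93, 155 mm.
- rail_mid (a point): Middle of the rail's top face: rack x = 64 mm, y = 0, 60 mm above the worktop. Touching a gap means: fingertips press on the rail while the point between the finger pads lies between that gap's two ribs. Closed fingertips can glide over the ribs.
- red_knob: Small fixed red knob, 20 mm across, 16 mm high, on one end of the rail (rack x = 64 mm, y = +204 or -204 mm; it may be the left or the right end). Gaps are counted from this end. Origin at the centre of its underside, 60 mm above the worktop.
- white_knob: The same knob in white, at the other end of the rail.
- pepper_shaker: Loose pepper shaker with dark brown body and pale cap, round, 42 mm across, 88 mm high; stands on the worktop in front of the rack. Origin at the centre of its underside, z up. Against the back stop its origin is at rack x = about 25 mm. It slides when pushed low down with a few newtons or less.
- salt_shaker: White salt shaker, 42 mm across, 88 mm high, standing in an end gap of the rack. Bystander: leave where it is. Origin at the centre of its underside.
- spice_jar: White spice jar with yellow cap, 42 mm across, 106 mm high, standing in an end gap of the rack. Bystander: leave where it is. Origin at the centre of its underside.
- mug: Green and white mug, 86 x 120 x 88 mm, near the left of the rack. Bystander: leave where it is. Origin at the centre of its underside.

How it is judged:
By the outcome, as a careful person would: the job done as asked, in the order asked, and still so for the second after the job is handed in, with the robot touching nothing.
It also fails if it takes over 58 s, if anything falls off the work surface, if the arm or the gripper's body presses on something with over 40 N, if the wrist force passes 120 N, or if a joint passes its speed limit or range.

## Working session

There is one attempt and no reset: what is moved stays moved. The work goes in short steps, Python scripts to look and compute and a tool call to move; the robot and the scene stay as the last step left them, time stands still between calls to the robot, and variables do not carry over. Pictures are saved under pics/ and viewed, at most 10 in all, crops included, and the job is handed in when it is done.

Besides the shell and the picture viewer there is one more tool, called by a JSON object that holds its "method" and its "body". drive_tool: Moves the arm, as the interface text tells. Its arguments: {"type":"object","properties":{"rows":{"type":"array"},"newtons":{"type":"number"}},"required":["rows"]}

```bash
mkdir -p pics; python3 - <<'E'
from bench import *
import cv2
o=get_obs();print(o['t'],o['ee_pos'],o['tcp_rot'],o['force'])
for n in('side','top'):
    cv2.imwrite(f'pics/{n}0.png',capture(n)); m=camera_model(n);print(n,m)
E
```

```text
0.0 [0.21860851 0.4770471  0.2307364 ] [[-9.09067431e-01  4.16648334e-01 -7.56153657e-04]
 [ 4.16648932e-01  9.09066920e-01 -1.00074286e-03]
 [ 2.70436430e-04 -1.22479336e-03 -9.99999213e-01]] [-0.74900846 -0.82957906  0.16802394]
side {'K': array([[393.59828795,   0.        , 252.60564298],
       [  0.        , 393.59828795, 192.51874563],
       [  0.        ,   0.        ,   1.        ]]), 'rvec': array([ 0.51996141,  2.48894542, -1.46504242]), 'tvec': array([ 0.43573895, -0.035599  ,  1.13941242])}
top {'K': array([[440.17419923,   0.        , 257.90496458],
       [  0.        , 440.17419923, 190.26371775],
       [  0.        ,   0.        ,   1.        ]]), 'rvec': array([ 2.12361167, -2.1105998 ,  0.22228147]), 'tvec': array([0.00478598, 0.50052478, 0.94052013])}
```

View pics/top0.png

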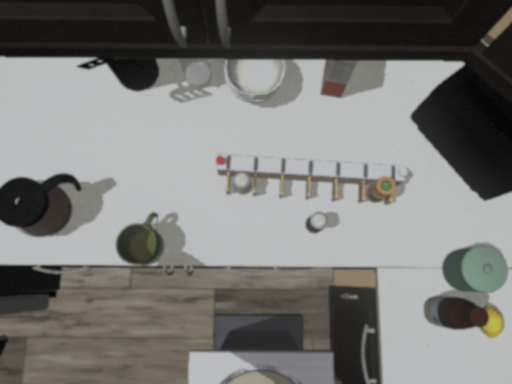

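View pics/side0.png

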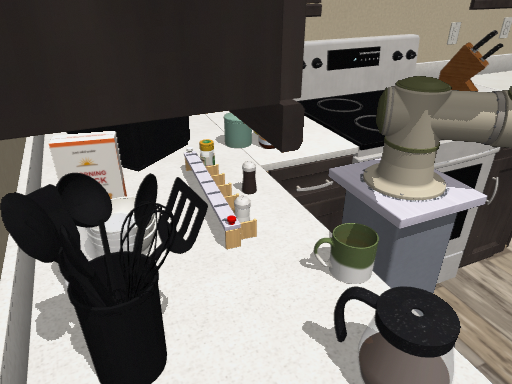

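The top view shows the red knob on the rail's left end at about (221,160) and the white knob at about (403,172). The salt stands in gap 1, the spice jar in gap 6, and the pepper at about (317,221), in front of gap 4. Gap 3 lies between the divider noses near (282,190) and (310,192). The side view agrees: red knob at (231,219), pepper at (249,178).

```bash
cat > h.py <<'E'
import numpy as np, cv2
from bench import *
def cast(n,uv,z):
    m=camera_model(n);R=cv2.Rodrigues(m['rvec'])[0];t=m['tvec'].ravel()
    d=R.T@np.linalg.inv(m['K'])@np.r_[uv,1.];c=-R.T@t
    return c+d*(z-c[2])/d[2]
def proj(n,p):
    m=camera_model(n);return cv2.projectPoints(np.float64([p]),m['rvec'],m['tvec'],m['K'],None)[0].ravel()
def blob(mask,box):
    x0,y0,x1,y1=box;k=np.zeros_like(mask);k[y0:y1,x0:x1]=mask[y0:y1,x0:x1]
    n,l,s,c=cv2.connectedComponentsWithStats(k.astype(np.uint8));i=1+np.argmax(s[1:,4]);return c[i],s[i]
E
python3 - <<'E'
from h import *
im=cv2.imread('pics/top0.png').astype(int);B,G,R=im[...,0],im[...,1],im[...,2]
red=(R>130)&(G<90)&(B<90)
c,s=blob(red,(205,145,235,175));print('red',c,s,cast('top',c,.072))
sd=cv2.imread('pics/side0.png').astype(int)
cs,ss=blob((sd[...,2]>130)&(sd[...,1]<70),(215,205,250,235));print('side red',cs,ss,cast('side',cs,.068))
for n in('top','side'): print(n,'tcp',proj(n,get_obs()['ee_pos']),'base',proj(n,[0,0,0.]))
big=cv2.resize(cv2.imread('pics/top0.png')[140:240,205:415],None,fx=3.8,fy=3.8,interpolation=cv2.INTER_CUBIC);cv2.imwrite('pics/crop0.png',big)
b2=cv2.imread('pics/side0.png')[130:250,170:280];cv2.imwrite('pics/crop1.png',cv2.resize(b2,None,fx=5,fy=5,interpolation=cv2.INTER_CUBIC))
E
```

```text
red [219.97058824 159.91176471] [217 157   7   7  34] [0.56482222 0.0931151  0.072     ]
side red [231.37777778 218.46666667] [227 216   9   6  45] [0.56419033 0.09070503 0.068     ]
top tcp [-15.46765591 328.01880801] base [260.14485829 424.51505192]
side tcp [547.47260111 204.54220432] base [403.12717696 180.22143818]
```

View pics/crop0.png

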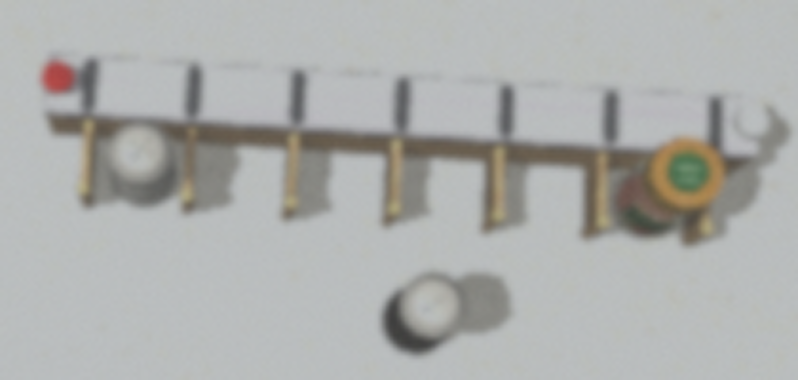

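View pics/crop1.png

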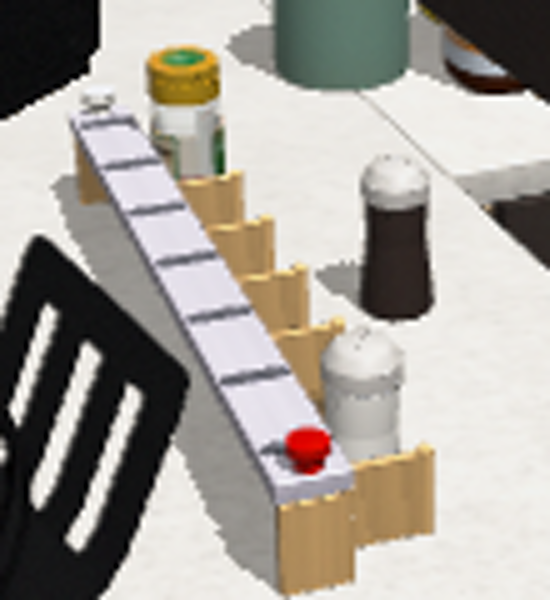

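The crops show seven ribs, roughly (89,79) to (714,125) in the top crop. The pepper cap is at (432,303) there, with its dark body leaning to lower left. In the side crop the pepper's base is at about (396,310). Next I fit the rack frame and the pepper's position.

```bash
python3 - <<'E'
from h import *
im=cv2.imread('pics/top0.png');g=cv2.cvtColor(im,cv2.COLOR_BGR2GRAY)
ribs=np.array([[89,79],[193,88],[297,97],[402,103],[506,110],[610,117],[714,125]])/3.8+[205,140]-.37
P=np.array([cast('top',r,.062) for r in ribs])
ys=np.array([186,124,62,0,-62,-124,-186])/1000
A=np.c_[np.ones(7),ys];c=np.linalg.lstsq(A,P[:,:2],rcond=None)[0]
print('rail mid',c[0],'ydir',c[1],np.linalg.norm(c[1]),'res mm',1000*np.abs(A@c-P[:,:2]).max(0))
ey=c[1]/np.linalg.norm(c[1]);ex=np.array([ey[1],-ey[0]])
print('yaw',np.degrees(np.arctan2(ex[1],ex[0])))
print('red pred',c[0]+.204*ey)
k=np.array([432,303])/3.8+[205,140]-.37
pep=cast('top',k,.075);print('pep cap',pep)
sd=cv2.imread('pics/side0.png');S=sd.astype(int)
cc,ss=blob((S.max(2)<90),(235,165,262,198));print(cc,ss)
# side: base centre column, bottom front pixel
u=170+396/5;print('side near-base edge',cast('side',[u,130+318/5],0),'cap', cast('side',[u,130+182/5],.075))
b=np.array([415,322])/3.8+[205,140]-.37;print('top base',cast('top',b,.0))
for nm,p in(('pep',pep[:2]),):
    d=p-c[0];print(nm,'rack x,y',d@ex+.064,d@ey)
W=lambda x,y:c[0]+(x-.064)*ex+y*ey
for n,a in dict(g1=(.064,.155),g2=(.064,.093),g3=(.064,.031),knobinner=(.064,.188),slot=(.025,.031),mouth=(-.03,.031),salt=(.025,.155)).items(): print(n,W(*a))
m=camera_model('wrist');print(m)
E
```

```text
rail mid [ 0.55335259 -0.10975998] ydir [0.0665453  0.99644663] 0.9986661903547108 res mm [1.08121098 0.37577166]
yaw -3.820687813786652
red pred [0.56694596 0.09378663]
pep cap [ 0.43197639 -0.12341127  0.075     ]
[248.6405694  182.60498221] [242 171  14  23 281]
side near-base edge [ 0.43939233 -0.10572868  0.        ] cap [ 0.43353872 -0.11849356  0.075     ]
top base [ 0.43056716 -0.12350854  0.        ]
pep rack x,y -0.05619679575787205 -0.021708753113033732
g1 [0.56368088 0.04489553]
g2 [ 0.55954956 -0.01696667]
g3 [ 0.55541825 -0.07882888]
knobinner [0.56587981 0.07782219]
slot [ 0.51650492 -0.07623014]
mouth [ 0.46162716 -0.07256526]
salt [0.52476756 0.04749426]
{'K': array([[297.31863964,   0.        , 248.0373221 ],
       [  0.        , 297.31863964, 196.03728968],
       [  0.        ,   0.        ,   1.        ]]), 'rvec': array([-2.41391012, -1.5490009 , -0.24048516]), 'tvec': array([-0.523802  , -0.04115402,  0.38034227])}
```

{"method": "drive_tool", "body": {"rows": [{"dp": [1.7,-1.9,0],"twist": 0.06,"grip": 0},{"dp": [1.7,-1.9,0],"twist": 0.06,"grip": 0},{"dp": [1.7,-1.9,0],"twist": 0.06,"grip": 0},{"dp": [1.7,-1.9,0],"twist": 0.06,"grip": 0},{"dp": [1.7,-1.9,0],"twist": 0.06,"grip": 0},{"dp": [1.7,-1.9,0],"twist": 0.063,"grip": 0},{"dp": [1.7,-1.9,0],"twist": 0,"grip": 0},{"dp": [1.7,-1.9,0],"twist": 0,"grip": 0},{"dp": [1.7,-1.9,0],"twist": 0,"grip": 0},{"dp": [1.7,-1.9,0],"twist": 0,"grip": 0},{"dp": [1.7,-1.9,0],"twist": 0,"grip": 0},{"dp": [1.7,-1.9,0],"twist": 0,"grip": 0}]}}

```text
t: 1.1
ee_pos: [0.4233, 0.2481, 0.2311]
tcp_rot: [[-0.998, 0.067, -0.001], [0.067, 0.998, -0.0], [0.001, -0.0, -1.0]]
force: [0.3, 1.0, 0.3]
opening: -0.001
gripper_force: 0.0
```

{"method": "drive_tool", "body": {"rows": [{"dp": [1.8,-1.9,0],"twist": 0,"grip": 0},{"dp": [1.8,-1.9,0],"twist": 0,"grip": 0},{"dp": [1.8,-1.9,-0.5],"twist": 0,"grip": 0},{"dp": [1.8,-1.9,-1],"twist": 0,"grip": 0},{"dp": [1.8,-1.9,-1.5],"twist": 0,"grip": 0},{"dp": [1.8,-1.9,-1.5],"twist": 0,"grip": 0},{"dp": [1.8,-1.9,-1.5],"twist": 0,"grip": 0},{"dp": [1.5,-1.9,-1.5],"twist": 0,"grip": 0},{"dp": [0,-1.9,-1.5],"twist": 0,"grip": 0},{"dp": [0,-1.9,-1.5],"twist": 0,"grip": 0},{"dp": [0,-0.3,-1],"twist": 0,"grip": 0},{"dp": [0,0,0],"twist": 0,"grip": 0}]}}

```text
t: 2.1
ee_pos: [0.5627, 0.0556, 0.114]
tcp_rot: [[-0.998, 0.068, -0.004], [0.068, 0.998, 0.001], [0.004, 0.0, -1.0]]
force: [-0.7, 0.2, 0.2]
opening: -0.002
gripper_force: 0.0
```

```bash
python3 - <<'E'
from h import *
a=capture('side')[110:260,150:350];b=capture('top')[120:240,190:420]
o=get_obs();print(o['ee_pos'],o['force'],proj('side',o['ee_pos'])-[150,110])
cv2.imwrite('pics/c2.png',cv2.resize(a,None,fx=4,fy=4,interpolation=cv2.INTER_CUBIC))
E
```

```text
[0.56380014 0.0569254  0.11657689] [ 0.27570494  0.6118471  -0.63037033] [75.29222592 81.38764984]
```

View pics/c2.png

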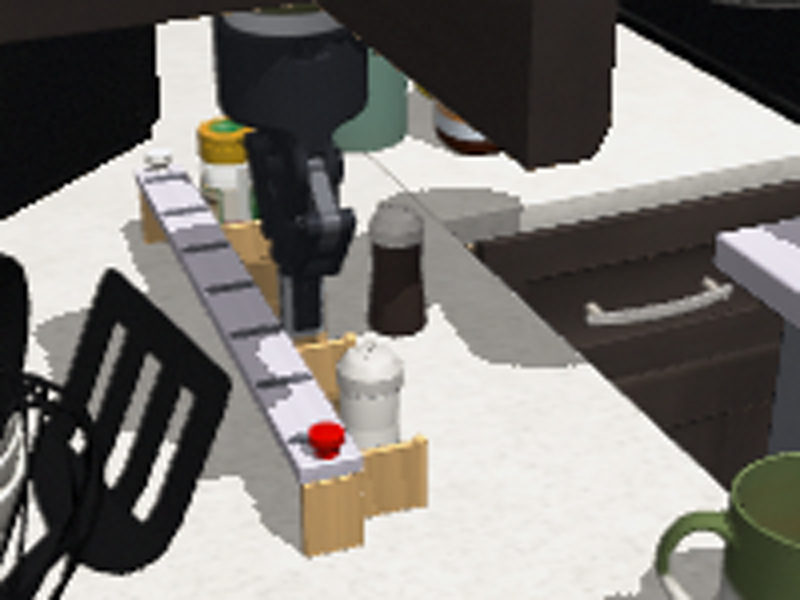

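The side view shows the shut tip at (303,330) in the crop, above the rail beside the red knob. The pose agrees, so I'm going down to the rail.

{"method": "drive_tool", "body": {"rows": [{"dp": [0.05,-0.1,-1.5],"twist": 0,"grip": 0},{"dp": [0,0,-1.5],"twist": 0,"grip": 0},{"dp": [0,0,-1.2],"twist": 0,"grip": 0},{"dp": [0,0,-0.7],"twist": 0,"grip": 0},{"dp": [0,0,-0.3],"twist": 0,"grip": 0},{"dp": [0,0,-0.2],"twist": 0,"grip": 0},{"dp": [0,0,-0.2],"twist": 0,"grip": 0},{"dp": [0,0,0],"twist": 0,"grip": 0}]}}

```text
t: 2.87
ee_pos: [0.5645, 0.0554, 0.0607]
tcp_rot: [[-0.998, 0.067, 0.001], [0.067, 0.998, -0.0], [-0.001, -0.0, -1.0]]
force: [0.3, -0.2, -0.0]
opening: 0.0
gripper_force: 0.0
```

{"method": "drive_tool", "body": {"rows": [{"dp": [0,0,-0.1],"twist": 0,"grip": 0},{"dp": [0,0,-0.05],"twist": 0,"grip": 0},{"dp": [0,0,0],"twist": 0,"grip": 0},{"dp": [0,0,0],"twist": 0,"grip": 0}]}}

```text
t: 3.2
ee_pos: [0.5647, 0.0553, 0.0601]
tcp_rot: [[-0.998, 0.067, 0.001], [0.067, 0.998, -0.0], [-0.001, 0.0, -1.0]]
force: [-3.0, 1.2, 7.1]
opening: 0.002
gripper_force: 3.8
```

{"method": "drive_tool", "body": {"rows": [{"dp": [0,0,-0.03],"twist": 0,"grip": 0},{"dp": [-0.04,-0.6,0],"twist": 0,"grip": 0},{"dp": [-0.04,-0.6,0],"twist": 0,"grip": 0},{"dp": [-0.04,-0.6,0],"twist": 0,"grip": 0},{"dp": [-0.04,-0.6,0],"twist": 0,"grip": 0},{"dp": [-0.04,-0.6,0],"twist": 0,"grip": 0},{"dp": [-0.04,-0.6,0],"twist": 0,"grip": 0},{"dp": [-0.04,-0.6,0],"twist": 0,"grip": 0},{"dp": [-0.04,-0.6,0],"twist": 0,"grip": 0},{"dp": [-0.04,-0.6,0],"twist": 0,"grip": 0},{"dp": [-0.04,-0.6,0],"twist": 0,"grip": 0},{"dp": [-0.04,-0.6,0],"twist": 0,"grip": 0}]}}

```text
t: 4.2
ee_pos: [0.5609, -0.0102, 0.06]
tcp_rot: [[-0.998, 0.067, 0.003], [0.067, 0.998, 0.001], [-0.003, 0.001, -1.0]]
force: [0.9, 7.5, 11.0]
opening: 0.006
gripper_force: 5.2
```

{"method": "drive_tool", "body": {"rows": [{"dp": [-0.04,-0.6,0],"twist": 0,"grip": 0},{"dp": [0,0,0],"twist": 0,"grip": 0},{"dp": [-0.04,-0.6,0],"twist": 0,"grip": 0},{"dp": [-0.04,-0.6,0],"twist": 0,"grip": 0},{"dp": [-0.04,-0.6,0],"twist": 0,"grip": 0},{"dp": [-0.04,-0.6,0],"twist": 0,"grip": 0},{"dp": [-0.04,-0.6,0],"twist": 0,"grip": 0},{"dp": [-0.04,-0.6,0],"twist": 0,"grip": 0},{"dp": [-0.04,-0.6,0],"twist": 0,"grip": 0},{"dp": [-0.04,-0.6,0],"twist": 0,"grip": 0},{"dp": [-0.04,-0.6,0],"twist": 0,"grip": 0},{"dp": [-0.04,-0.6,0],"twist": 0,"grip": 0}]}}

```text
t: 5.2
ee_pos: [0.5565, -0.0763, 0.06]
tcp_rot: [[-0.998, 0.067, 0.003], [0.067, 0.998, 0.001], [-0.003, 0.001, -1.0]]
force: [0.7, 7.0, 12.6]
opening: -0.005
gripper_force: 6.4
```

{"method": "drive_tool", "body": {"rows": [{"dp": [0,0,0],"twist": 0,"grip": 0},{"dp": [0,0,0],"twist": 0,"grip": 0}]}}

```text
t: 5.37
ee_pos: [0.5564, -0.0772, 0.06]
tcp_rot: [[-0.998, 0.067, 0.003], [0.067, 0.998, -0.001], [-0.003, -0.0, -1.0]]
force: [-0.0, 1.2, 11.4]
opening: -0.001
gripper_force: 5.7
```

All three gaps are touched in order. I'm lifting, turning the tool 90° so that the flat pad sides push, and going to the pepper's right.

{"method": "drive_tool", "body": {"rows": [{"dp": [0,0,2.5],"twist": 0,"grip": 0},{"dp": [0,0,3],"twist": 0,"grip": 0},{"dp": [0,0,3],"twist": -0.12,"grip": 0},{"dp": [0,0,1.5],"twist": -0.12,"grip": 0},{"dp": [-1.6,-1.25,0],"twist": -0.12,"grip": 0},{"dp": [-1.6,-1.25,0],"twist": -0.12,"grip": 0},{"dp": [-1.6,-1.25,0],"twist": -0.12,"grip": 0},{"dp": [-1.6,-1.25,0],"twist": -0.12,"grip": 0},{"dp": [-1.6,-1.25,0],"twist": -0.12,"grip": 0},{"dp": [-1.6,-1.25,0],"twist": -0.12,"grip": 0},{"dp": [-1.6,-1.25,0],"twist": -0.12,"grip": 0},{"dp": [-1.6,-1.25,0],"twist": -0.12,"grip": 0}]}}

```text
t: 6.37
ee_pos: [0.4264, -0.1775, 0.1585]
tcp_rot: [[-0.293, 0.956, -0.0], [0.956, 0.293, -0.0], [-0.0, -0.0, -1.0]]
force: [-0.6, -0.2, 0.7]
opening: -0.0
gripper_force: 0.0
```

{"method": "drive_tool", "body": {"rows": [{"dp": [0,0,0],"twist": -0.12,"grip": 0},{"dp": [0,0,0],"twist": -0.12,"grip": 0},{"dp": [0,0,0],"twist": -0.12,"grip": 0},{"dp": [0,0,0],"twist": 0,"grip": 0},{"dp": [0,0,0],"twist": 0,"grip": 0}]}}

```text
t: 6.78
ee_pos: [0.4273, -0.1769, 0.1584]
tcp_rot: [[0.053, 0.999, -0.0], [0.999, -0.053, -0.0], [-0.0, -0.0, -1.0]]
force: [-0.0, -0.1, 0.8]
opening: -0.001
gripper_force: 0.0
```

```bash
python3 - <<'E'
from h import *
a=capture('side')[110:260,150:350]
o=get_obs();print(o['ee_pos'],o['q'],o['force']);R=o['tcp_rot'];print(np.degrees(np.arctan2(R[1,1],R[0,1])))
cv2.imwrite('pics/c3.png',cv2.resize(a,None,fx=4,fy=4,interpolation=cv2.INTER_CUBIC))
E
```

```text
[ 0.42739927 -0.17683084  0.15846761] [-3.70363457e+01  1.44542506e+01  1.02092151e+02 -6.03993151e-03
  6.34610306e+01 -3.40375788e+01] [-0.11985819  0.15962205 -0.01771773]
-2.9960679404775243
```

View pics/c3.png

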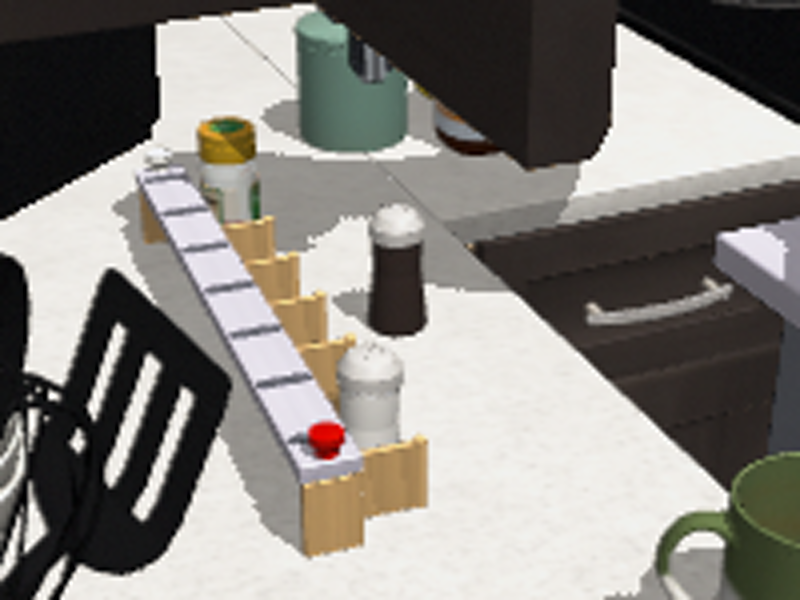

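The side crop shows the tool clear of the pepper, with the rack, salt and jar undisturbed. The pepper's base is at about (397,325). I'm going down beside it.

{"method": "drive_tool", "body": {"rows": [{"dp": [0.1,0,-2],"twist": -0.014,"grip": 0},{"dp": [0,0,-2.5],"twist": 0,"grip": 0},{"dp": [0,0,-2.5],"twist": 0,"grip": 0},{"dp": [0,0,-2.5],"twist": 0,"grip": 0},{"dp": [0,0,-2],"twist": 0,"grip": 0},{"dp": [0,0,-1.2],"twist": 0,"grip": 0},{"dp": [0,0,-0.9],"twist": 0,"grip": 0},{"dp": [0,0,0],"twist": 0,"grip": 0},{"dp": [0.02,0.5,0],"twist": 0,"grip": 0},{"dp": [0.02,0.5,0],"twist": 0,"grip": 0},{"dp": [0.02,0.3,0],"twist": 0,"grip": 0},{"dp": [0.02,0.3,0],"twist": 0,"grip": 0}]}}

```text
t: 7.83
ee_pos: [0.4296, -0.1604, 0.0232]
tcp_rot: [[0.069, 0.998, 0.001], [0.998, -0.069, -0.001], [-0.001, 0.001, -1.0]]
force: [0.3, -0.5, -0.2]
opening: -0.002
gripper_force: 0.0
```

```bash
python3 - <<'E'
from h import *
a=capture('side')[110:210,180:330]
o=get_obs();print(o['ee_pos'],o['force'],proj('side',o['ee_pos'])-[180,110])
cv2.imwrite('pics/c4.png',cv2.resize(a,None,fx=5,fy=5,interpolation=cv2.INTER_CUBIC))
E
```

```text
[ 0.42949032 -0.15997037  0.02301466] [-0.14883333  0.79640827  0.83703273] [64.81486029 67.13956198]
```

View pics/c4.png

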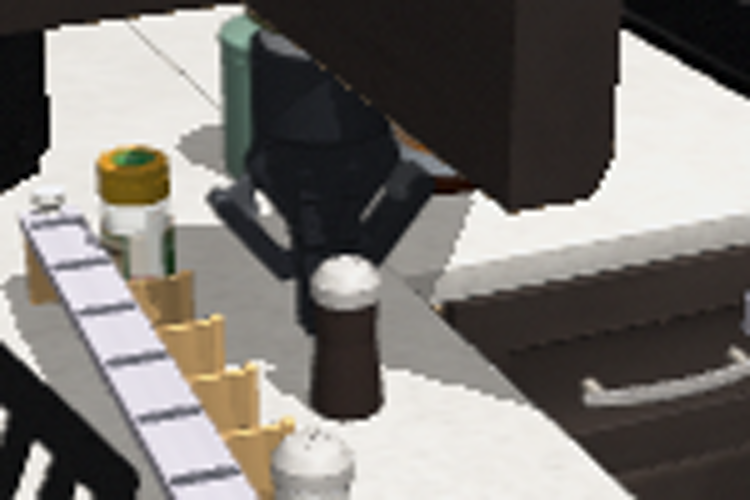

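The linkage bulges only along the closing direction, so the flat side faces the pepper; the tip is behind the pepper, which stands at (347,410) in the crop. I'm pushing slowly to the left.

{"method": "drive_tool", "body": {"rows": [{"dp": [0.03,0.4,0],"twist": 0,"grip": 0},{"dp": [0.03,0.4,0],"twist": 0,"grip": 0},{"dp": [0.03,0.4,0],"twist": 0,"grip": 0},{"dp": [0.03,0.4,0],"twist": 0,"grip": 0},{"dp": [0.03,0.4,0],"twist": 0,"grip": 0},{"dp": [0.03,0.4,0],"twist": 0,"grip": 0},{"dp": [0.03,0.4,0],"twist": 0,"grip": 0},{"dp": [0.03,0.4,0],"twist": 0,"grip": 0}]}}

```text
t: 8.55
ee_pos: [0.4318, -0.1285, 0.0226]
tcp_rot: [[0.07, 0.998, 0.0], [0.998, -0.07, -0.0], [-0.0, 0.0, -1.0]]
force: [0.2, -3.0, 2.7]
opening: -0.001
gripper_force: 1.4
```

```bash
cat >> h.py <<'E'
RM=np.array([.55335,-.10976]);ey=np.array([.06664,.99778]);ex=np.array([ey[1],-ey[0]])
def rack(p): d=np.asarray(p)[:2]-RM;return np.round([d@ex*1000+64,d@ey*1000],1)
E
python3 - <<'E'
from h import *
a=capture('side');o=get_obs();print(o['ee_pos'],rack(o['ee_pos']),o['force'])
cv2.imwrite('pics/side5.png',a);S=a.astype(int)
# brown body of the pepper: bottom edge, calibrated against first view
for f in('pics/side0.png','pics/side5.png'):
    S=cv2.imread(f).astype(int);m=(S.max(2)<90)&(S[...,2]>S[...,0]+6);c,s=blob(m,(230,170,290,215));print(f,c,s)
    u=s[0]+(s[2]-1)/2;v=s[1]+s[3];print(cast('side',[u,v],0),rack(cast('side',[u,v],0)))
E
```

```text
[ 0.4316476 -0.1278163  0.0224858] [-56.2 -26.1] [ 0.13151858 -1.13359377  1.70369172]
pics/side0.png [281.61904762 177.40659341] [268 170  22  23 273]
[ 0.36487314 -0.07676223  0.        ] [-126.3   20.4]
pics/side5.png [251.31899642 186.31899642] [244 175  15  23 279]
[ 0.44444792 -0.08168874  0.        ] [-46.5  20.8]
```

{"method": "drive_tool", "body": {"rows": [{"dp": [0.03,0.4,0],"twist": 0,"grip": 0},{"dp": [0.03,0.4,0],"twist": 0,"grip": 0},{"dp": [0.03,0.4,0],"twist": 0,"grip": 0},{"dp": [0.03,0.4,0],"twist": 0,"grip": 0},{"dp": [0.03,0.4,0],"twist": 0,"grip": 0},{"dp": [0.02,0.4,0],"twist": 0,"grip": 0},{"dp": [0,0.1,0],"twist": 0,"grip": 0},{"dp": [0,0,0],"twist": 0,"grip": 0},{"dp": [-0.1,-1.0,0],"twist": 0,"grip": 0},{"dp": [-0.2,-2.0,0],"twist": 0,"grip": 0},{"dp": [-0.2,-2.0,0],"twist": 0,"grip": 0},{"dp": [0,-1,0],"twist": 0,"grip": 0}]}}

```text
t: 9.6
ee_pos: [0.4281, -0.1659, 0.0225]
tcp_rot: [[0.071, 0.997, 0.0], [0.997, -0.071, -0.0], [-0.0, 0.0, -1.0]]
force: [-0.3, 0.2, 0.2]
opening: 0.0
gripper_force: 0.0
```

{"method": "drive_tool", "body": {"rows": [{"dp": [-1,-1,3],"twist": 0.12,"grip": 0},{"dp": [-1,-1,4],"twist": 0.12,"grip": 0},{"dp": [-1,-1,4],"twist": 0.12,"grip": 0},{"dp": [0,0,0],"twist": 0.12,"grip": 0},{"dp": [0,0,0],"twist": 0.12,"grip": 0},{"dp": [0,0,0],"twist": 0.12,"grip": 0},{"dp": [0,0,0],"twist": 0.12,"grip": 0},{"dp": [0,0,0],"twist": 0.12,"grip": 0},{"dp": [0,0,0],"twist": 0.12,"grip": 0},{"dp": [0,0,0],"twist": 0.12,"grip": 0},{"dp": [0,0,0],"twist": 0.12,"grip": 0},{"dp": [0,0,0],"twist": 0.12,"grip": 0}]}}

```text
t: 10.6
ee_pos: [0.3986, -0.1936, 0.1309]
tcp_rot: [[-0.981, 0.194, -0.0], [0.194, 0.981, 0.001], [0.0, 0.0, -1.0]]
force: [0.2, -0.6, -0.3]
opening: -0.001
gripper_force: 0.0
```

```bash
python3 - <<'E'
from h import *
o=get_obs();print(o['t'],o['ee_pos'],rack(o['ee_pos']),o['force']);R=o['tcp_rot'];print(np.degrees(np.arctan2(R[1,1],R[0,1])))
a=capture('side');b=capture('top');cv2.imwrite('pics/side6.png',a);cv2.imwrite('pics/top6.png',b)
A=cv2.resize(a[130:250,180:280],None,fx=4,fy=4,interpolation=cv2.INTER_CUBIC);B=cv2.resize(b[140:260,240:340],None,fx=4,fy=4,interpolation=cv2.INTER_CUBIC)
cv2.imwrite('pics/c6.png',np.hstack([A,B[:480,:400]]))
E
```

```text
10.6 [ 0.39857241 -0.19355028  0.13093078] [-84.9 -93.9] [ 0.17008048 -0.59780071 -0.3405928 ]
78.81408995664422
```

View pics/c6.png

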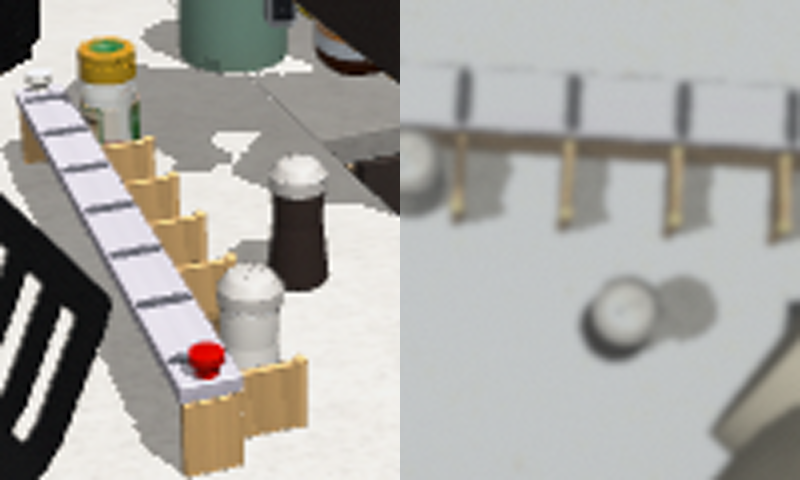

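The pepper stands upright in front of gap 3: cap at (628,311) in the right panel, base at about (300,280) in the left panel.

```bash
python3 - <<'E'
from h import *
p=cast('top',[296.6,217.4],.075);print(p,rack(p))
q=cast('side',[180+299/4,130+290/4],0);print('near edge',q,rack(q))
q=cast('side',[180+299/4,130+175/4],.075);print('cap',q,rack(q))
b=p[:2]-.058*ex;print('start',b)
E
```

```text
[ 0.43597632 -0.07632929  0.075     ] [-55.3  25.5]
near edge [ 0.44484528 -0.05605877  0.        ] [-47.8  46.4]
cap [ 0.43782726 -0.0722992   0.075     ] [-53.8  29.7]
start [ 0.37810508 -0.07246417]
```

The pepper is about 4–5 mm short of the gap's centre line, so I'm giving it a small corrective side push first.

{"method": "drive_tool", "body": {"rows": [{"dp": [0,0,0],"twist": -0.12,"grip": 0},{"dp": [0.38,0.8,0],"twist": -0.12,"grip": 0},{"dp": [0.38,0.8,0],"twist": -0.12,"grip": 0},{"dp": [0.38,0.8,0],"twist": -0.12,"grip": 0},{"dp": [0.38,0.8,0],"twist": -0.12,"grip": 0},{"dp": [0.38,0.8,0],"twist": -0.12,"grip": 0},{"dp": [0.38,0.8,0],"twist": -0.12,"grip": 0},{"dp": [0.38,0.8,0],"twist": -0.12,"grip": 0},{"dp": [0.38,0.8,0],"twist": -0.12,"grip": 0},{"dp": [0.38,0.8,0],"twist": -0.12,"grip": 0},{"dp": [0,0,0],"twist": -0.12,"grip": 0},{"dp": [0,0,0],"twist": -0.12,"grip": 0}]}}

```text
t: 11.7
ee_pos: [0.433, -0.1211, 0.131]
tcp_rot: [[0.08, 0.997, -0.0], [0.997, -0.08, 0.0], [0.0, -0.0, -1.0]]
force: [0.6, -0.2, -0.0]
opening: -0.003
gripper_force: 0.0
```

{"method": "drive_tool", "body": {"rows": [{"dp": [0,0,-2.5],"twist": 0,"grip": 0},{"dp": [0,0,-3],"twist": 0,"grip": 0},{"dp": [0,0,-3],"twist": 0,"grip": 0},{"dp": [0,0,-1.6],"twist": 0,"grip": 0},{"dp": [0,0,-0.8],"twist": 0,"grip": 0},{"dp": [0,0,0],"twist": 0,"grip": 0},{"dp": [0,0,0],"twist": 0,"grip": 0}]}}

```text
t: 12.28
ee_pos: [0.4332, -0.1216, 0.0226]
tcp_rot: [[0.072, 0.997, 0.0], [0.997, -0.072, -0.0], [-0.0, 0.0, -1.0]]
force: [0.1, -0.2, 1.3]
opening: 0.001
gripper_force: 0.0
```

```bash
python3 - <<'E'
from h import *
o=get_obs();print(o['t'],o['ee_pos'],rack(o['ee_pos']),o['force']);R=o['tcp_rot'];print(np.degrees(np.arctan2(R[1,1],R[0,1])))
E
```

```text
12.2833 [ 0.43323223 -0.12164893  0.02255942] [-55.1 -19.9] [ 0.14389402 -0.23781517  1.31805223]
-4.115245999534571
```

{"method": "drive_tool", "body": {"rows": [{"dp": [0.03,0.5,0],"twist": 0,"grip": 0},{"dp": [0.03,0.5,0],"twist": 0,"grip": 0},{"dp": [0.03,0.4,0],"twist": 0,"grip": 0},{"dp": [0.02,0.3,0],"twist": 0,"grip": 0},{"dp": [0.02,0.3,0],"twist": 0,"grip": 0},{"dp": [0.01,0.15,0],"twist": 0,"grip": 0},{"dp": [0,0,0],"twist": 0,"grip": 0},{"dp": [0,0,0],"twist": 0,"grip": 0}]}}

```text
t: 12.95
ee_pos: [0.4345, -0.1, 0.0222]
tcp_rot: [[0.07, 0.998, 0.0], [0.998, -0.07, -0.0], [-0.0, 0.0, -1.0]]
force: [-0.1, -2.0, 1.3]
opening: -0.0
gripper_force: 0.8
```

{"method": "drive_tool", "body": {"rows": [{"dp": [-0.1,-1.0,0],"twist": 0,"grip": 0},{"dp": [-0.2,-2.0,0],"twist": 0,"grip": 0},{"dp": [-0.2,-2.0,0],"twist": 0,"grip": 0},{"dp": [-1,-1,2],"twist": 0,"grip": 0},{"dp": [-1.5,-1,4],"twist": 0.12,"grip": 0},{"dp": [-1.5,-1,4],"twist": 0.12,"grip": 0},{"dp": [-1,0,1],"twist": 0.12,"grip": 0},{"dp": [-1,0,0],"twist": 0.12,"grip": 0},{"dp": [0,0,0],"twist": 0.12,"grip": 0},{"dp": [0,0,0],"twist": 0.12,"grip": 0},{"dp": [0,0,0],"twist": 0.12,"grip": 0},{"dp": [0,0,0],"twist": 0.12,"grip": 0}]}}

```text
t: 13.95
ee_pos: [0.3704, -0.1793, 0.1278]
tcp_rot: [[-0.78, 0.625, -0.001], [0.625, 0.78, 0.001], [0.001, 0.0, -1.0]]
force: [-0.7, 0.1, 0.4]
opening: 0.002
gripper_force: 0.0
```

{"method": "drive_tool", "body": {"rows": [{"dp": [0,0,0],"twist": 0.12,"grip": 0},{"dp": [0,0,0],"twist": 0.12,"grip": 0},{"dp": [0,0,0],"twist": 0.12,"grip": 0},{"dp": [0,0,0],"twist": 0.12,"grip": 0},{"dp": [0,0,0],"twist": 0.12,"grip": 0},{"dp": [0,0,0],"twist": 0.01,"grip": 0},{"dp": [0,0,0],"twist": 0,"grip": 0}]}}

```text
t: 14.53
ee_pos: [0.3705, -0.1791, 0.1278]
tcp_rot: [[-0.997, 0.074, -0.0], [0.074, 0.997, 0.001], [0.001, 0.001, -1.0]]
force: [-0.3, -0.2, -0.5]
opening: 0.002
gripper_force: 0.0
```

```bash
python3 - <<'E'
from h import *
o=get_obs();print(o['t'],o['ee_pos'],rack(o['ee_pos']),o['force']);R=o['tcp_rot'];print(np.degrees(np.arctan2(R[1,1],R[0,1])))
a=capture('side');b=capture('top');cv2.imwrite('pics/side7.png',a);cv2.imwrite('pics/top7.png',b)
A=cv2.resize(a[130:250,180:280],None,fx=4,fy=4,interpolation=cv2.INTER_CUBIC);B=cv2.resize(b[140:260,240:340],None,fx=4,fy=4,interpolation=cv2.INTER_CUBIC)
cv2.imwrite('pics/c7.png',np.hstack([A,B[:480,:400]]))
# automatic shift of the pepper between top6 and top7 by cap template
t6=cv2.imread('pics/top6.png');tpl=t6[205:231,283:310]
r=cv2.matchTemplate(b[185:250,265:330],tpl,cv2.TM_CCOEFF_NORMED);_,s,_,l=cv2.minMaxLoc(r);print(s,l[0]+265-283,l[1]+185-205)
E
```

```text
14.5333 [ 0.37054801 -0.17910836  0.12783754] [-113.8  -81.4] [-0.33510754 -0.17703231 -0.51651925]
85.76053364511732
0.9838367104530334 -2 0
```

View pics/c7.png

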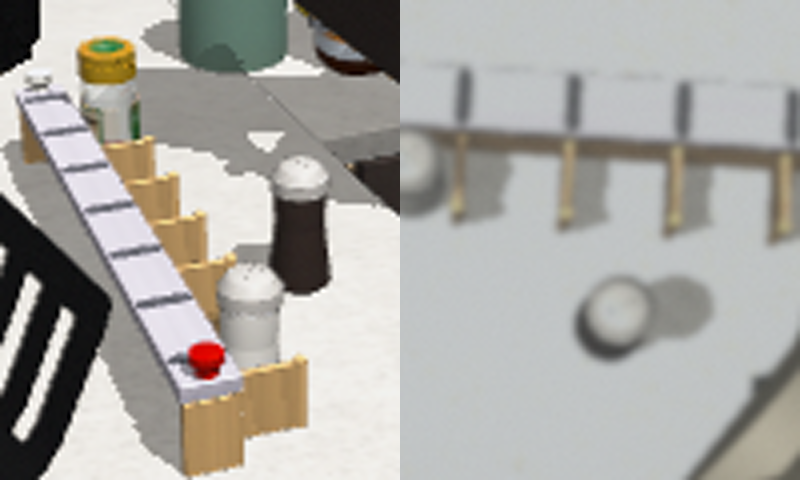

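The pepper is now within about 2 mm of the centre line of gap 3 (cap at (620,311) in the right panel). I'm going behind it with the fingers slightly parted as a cradle.

{"method": "drive_tool", "body": {"rows": [{"dp": [0.2,1.2,0],"twist": 0.007,"grip": 0.12},{"dp": [0.2,1.2,0],"twist": 0,"grip": 0.12},{"dp": [0.2,1.2,0],"twist": 0,"grip": 0.12},{"dp": [0.2,1.2,0],"twist": 0,"grip": 0.12},{"dp": [0.2,1.2,0],"twist": 0,"grip": 0.12},{"dp": [0.2,1.2,0],"twist": 0,"grip": 0.12},{"dp": [0.2,1.2,0],"twist": 0,"grip": 0.12},{"dp": [0.2,1.3,0],"twist": 0,"grip": 0.12},{"dp": [0.2,1.3,0],"twist": 0,"grip": 0.12},{"dp": [0,0,0],"twist": 0,"grip": 0.12},{"dp": [0,0,0],"twist": 0,"grip": 0.12}]}}

```text
t: 15.55
ee_pos: [0.3889, -0.0688, 0.128]
tcp_rot: [[-0.998, 0.064, -0.0], [0.064, 0.998, -0.0], [0.0, -0.0, -1.0]]
force: [-0.4, 0.1, 0.3]
opening: 0.117
gripper_force: 0.0
```

{"method": "drive_tool", "body": {"rows": [{"dp": [0,0,-2.5],"twist": 0,"grip": 0.12},{"dp": [0,0,-3],"twist": 0,"grip": 0.12},{"dp": [0,0,-2.5],"twist": 0,"grip": 0.12},{"dp": [0,0,-1.7],"twist": 0,"grip": 0.12},{"dp": [0,0,-0.8],"twist": 0,"grip": 0.12},{"dp": [0,0,0],"twist": 0,"grip": 0.12},{"dp": [0,0,0],"twist": 0,"grip": 0.12}]}}

```text
t: 16.13
ee_pos: [0.3891, -0.0694, 0.0235]
tcp_rot: [[-0.998, 0.065, 0.0], [0.065, 0.998, -0.0], [-0.0, -0.0, -1.0]]
force: [0.5, -0.6, 0.7]
opening: 0.115
gripper_force: 0.0
```

```bash
python3 - <<'E'
from h import *
o=get_obs();print(o['t'],o['ee_pos'],rack(o['ee_pos']),o['force'],o['opening']);R=o['tcp_rot'];print(np.degrees(np.arctan2(R[1,1],R[0,1])))
E
```

```text
16.1333 [ 0.38910374 -0.06941971  0.02346151] [-102.6   29.3] [ 0.46756207 -0.61264168  0.6986938 ] 0.11512607309222568
86.29185665609178
```

{"method": "drive_tool", "body": {"rows": [{"dp": [0.5,-0.02,0],"twist": 0,"grip": 0.12},{"dp": [0.5,-0.02,0],"twist": 0,"grip": 0.12},{"dp": [0.4,-0.02,0],"twist": 0,"grip": 0.12},{"dp": [0.4,-0.02,0],"twist": 0,"grip": 0.12},{"dp": [0.4,-0.02,0],"twist": 0,"grip": 0.12},{"dp": [0.4,-0.02,0],"twist": 0,"grip": 0.12},{"dp": [0.4,-0.02,0],"twist": 0,"grip": 0.12},{"dp": [0.4,-0.02,0],"twist": 0,"grip": 0.12},{"dp": [0.4,-0.03,0],"twist": 0,"grip": 0.12},{"dp": [0.4,-0.03,0],"twist": 0,"grip": 0.12},{"dp": [0.4,-0.03,0],"twist": 0,"grip": 0.12},{"dp": [0,0,0],"twist": 0,"grip": 0.12}]}}

```text
t: 17.13
ee_pos: [0.4357, -0.0716, 0.0231]
tcp_rot: [[-0.998, 0.064, 0.001], [0.064, 0.998, -0.0], [-0.001, -0.0, -1.0]]
force: [0.5, -0.3, 0.4]
opening: 0.12
gripper_force: 0.3
```

```bash
python3 - <<'E'
from h import *
o=get_obs();print(o['t'],o['ee_pos'],rack(o['ee_pos']),o['force'],o['opening'])
a=capture('side');b=capture('top')
A=cv2.resize(a[130:250,180:280],None,fx=4,fy=4,interpolation=cv2.INTER_CUBIC);B=cv2.resize(b[140:260,240:340],None,fx=4,fy=4,interpolation=cv2.INTER_CUBIC)
cv2.imwrite('pics/c8.png',np.hstack([A,B[:480,:400]]))
E
```

```text
17.1333 [ 0.43572886 -0.07159184  0.02307873] [-55.9  30.2] [ 0.48984733 -0.2866322   0.37242447] 0.11967436538210179
```

View pics/c8.png

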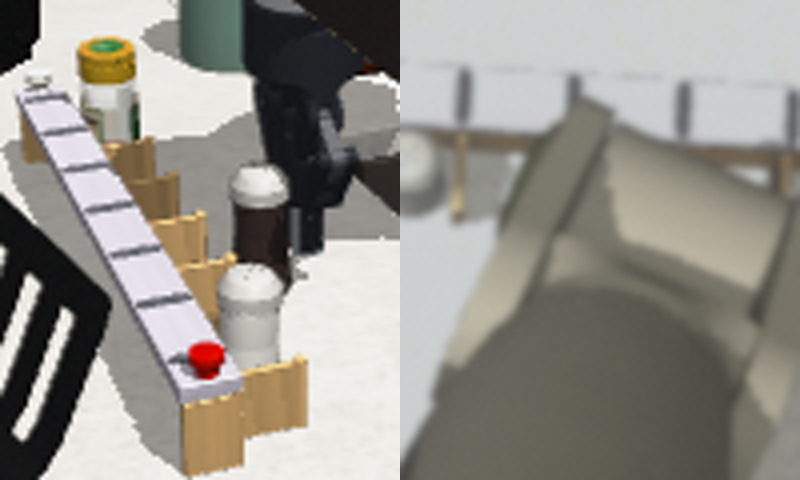

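The pepper is upright at the gap's mouth, in line with the pushing fingers (cap at (258,185) in the left panel). That was the last picture allowed, so I continue on forces and masks.

{"method": "drive_tool", "body": {"rows": [{"dp": [0.4,-0.02,0],"twist": 0,"grip": 0.12},{"dp": [0.4,-0.02,0],"twist": 0,"grip": 0.12},{"dp": [0.4,-0.03,0],"twist": 0,"grip": 0.12},{"dp": [0.4,-0.03,0],"twist": 0,"grip": 0.12},{"dp": [0.4,-0.02,0],"twist": 0,"grip": 0.12},{"dp": [0.4,-0.03,0],"twist": 0,"grip": 0.12}]}}

```text
t: 17.73
ee_pos: [0.4593, -0.0729, 0.023]
tcp_rot: [[-0.998, 0.064, -0.0], [0.064, 0.998, -0.0], [0.0, -0.0, -1.0]]
force: [-1.9, -0.3, 1.4]
opening: 0.116
gripper_force: 0.8
```

{"method": "drive_tool", "body": {"rows": [{"dp": [0.4,-0.03,0],"twist": 0,"grip": 0.12},{"dp": [0.4,-0.03,0],"twist": 0,"grip": 0.12},{"dp": [0.4,-0.03,0],"twist": 0,"grip": 0.12},{"dp": [0.3,-0.02,0],"twist": 0,"grip": 0.12}]}}

```text
t: 18.07
ee_pos: [0.4743, -0.074, 0.023]
tcp_rot: [[-0.998, 0.064, 0.0], [0.064, 0.998, -0.0], [-0.0, -0.0, -1.0]]
force: [-1.9, 0.9, 1.4]
opening: 0.12
gripper_force: 0.8
```

{"method": "drive_tool", "body": {"rows": [{"dp": [0.3,-0.02,0],"twist": 0,"grip": 0.12},{"dp": [0.2,-0.01,0],"twist": 0,"grip": 0.12}]}}

```text
t: 18.23
ee_pos: [0.4792, -0.0743, 0.023]
tcp_rot: [[-0.998, 0.064, 0.0], [0.064, 0.998, -0.0], [-0.0, -0.0, -1.0]]
force: [-2.3, 1.1, 1.0]
opening: 0.122
gripper_force: 0.8
```

{"method": "drive_tool", "body": {"rows": [{"dp": [0.2,-0.01,0],"twist": 0,"grip": 0.12},{"dp": [0.15,-0.01,0],"twist": 0,"grip": 0.12}]}}

```text
t: 18.4
ee_pos: [0.4825, -0.0745, 0.023]
tcp_rot: [[-0.998, 0.064, -0.0], [0.064, 0.998, 0.0], [0.0, -0.0, -1.0]]
force: [-1.5, -0.1, 0.6]
opening: 0.121
gripper_force: 0.8
```

{"method": "drive_tool", "body": {"rows": [{"dp": [0.15,-0.01,0],"twist": 0,"grip": 0.12},{"dp": [0.1,-0.01,0],"twist": 0,"grip": 0.12}]}}

```text
t: 18.57
ee_pos: [0.485, -0.0747, 0.023]
tcp_rot: [[-0.998, 0.064, 0.0], [0.064, 0.998, -0.0], [-0.0, -0.0, -1.0]]
force: [-2.3, -0.2, 1.5]
opening: 0.121
gripper_force: 0.8
```

{"method": "drive_tool", "body": {"rows": [{"dp": [0.1,-0.01,0],"twist": 0,"grip": 0.12},{"dp": [0,0,0],"twist": 0,"grip": 0.12}]}}

```text
t: 18.73
ee_pos: [0.486, -0.0748, 0.023]
tcp_rot: [[-0.998, 0.064, 0.0], [0.064, 0.998, -0.0], [-0.0, -0.0, -1.0]]
force: [-1.6, -0.6, 0.7]
opening: 0.119
gripper_force: 0.6
```

{"method": "drive_tool", "body": {"rows": [{"dp": [0.1,-0.01,0],"twist": 0,"grip": 0.12},{"dp": [0.1,0,0],"twist": 0,"grip": 0.12}]}}

```text
t: 18.9
ee_pos: [0.4879, -0.0749, 0.023]
tcp_rot: [[-0.998, 0.064, -0.0], [0.064, 0.998, 0.0], [0.0, 0.0, -1.0]]
force: [-1.1, 0.4, 0.6]
opening: 0.121
gripper_force: 0.8
```

{"method": "drive_tool", "body": {"rows": [{"dp": [0.1,-0.01,0],"twist": 0,"grip": 0.12},{"dp": [0,0,0],"twist": 0,"grip": 0.12}]}}

```text
t: 19.07
ee_pos: [0.4885, -0.0749, 0.023]
tcp_rot: [[-0.998, 0.064, -0.001], [0.064, 0.998, 0.0], [0.001, 0.0, -1.0]]
force: [-4.7, -0.6, 3.0]
opening: 0.122
gripper_force: 2.2
```

{"method": "drive_tool", "body": {"rows": [{"dp": [0.05,0,0],"twist": 0,"grip": 0.12},{"dp": [0,0,0],"twist": 0,"grip": 0.12}]}}

```text
t: 19.23
ee_pos: [0.4886, -0.0748, 0.023]
tcp_rot: [[-0.998, 0.064, -0.002], [0.064, 0.998, 0.0], [0.002, 0.0, -1.0]]
force: [-7.8, -0.1, 4.0]
opening: 0.123
gripper_force: 3.3
```

It's firmly against the stop: the tool no longer advances and the force climbs. I'm backing straight out and lifting.

{"method": "drive_tool", "body": {"rows": [{"dp": [-0.2,0.01,0],"twist": 0,"grip": 0.12},{"dp": [-0.5,0.03,0],"twist": 0,"grip": 0.12},{"dp": [-1.5,0.1,0],"twist": 0,"grip": 0.12},{"dp": [-2,0.13,0],"twist": 0,"grip": 0.12},{"dp": [-2,0.13,0],"twist": 0,"grip": 0.12},{"dp": [-2,0.13,0],"twist": 0,"grip": 0.12},{"dp": [-1,0,2],"twist": 0,"grip": 0.12},{"dp": [0,-2,3],"twist": 0,"grip": 0.12},{"dp": [0,-3,3],"twist": 0,"grip": 0.12},{"dp": [0,-3,2],"twist": 0,"grip": 0.12},{"dp": [0,-3,0],"twist": 0,"grip": 0.12},{"dp": [0,0,0],"twist": 0,"grip": 0.12}]}}

```text
t: 20.23
ee_pos: [0.3982, -0.1837, 0.124]
tcp_rot: [[-0.998, 0.067, 0.004], [0.067, 0.998, -0.004], [-0.005, -0.004, -1.0]]
force: [-0.5, 1.2, 0.2]
opening: 0.117
gripper_force: 0.0
```

```bash
python3 - <<'E'
from h import *
o=get_obs();print(o['t'],o['ee_pos'],o['force'])
b=capture('top');cv2.imwrite('pics/top9.png',b);cv2.imwrite('pics/side9.png',capture('side'))
t=cv2.imread('pics/top7.png');tp=t[205:231,281:308]
r=cv2.matchTemplate(b[160:250,265:330],tp[3:20,6:24],cv2.TM_CCOEFF_NORMED);_,s,_,l=cv2.minMaxLoc(r)
du,dv=l[0]+265-287,l[1]+160-208;print(s,du,dv)
p=cast('top',[294.7+du,217.4+dv],.075);print('pepper',rack(p))
# bystanders: image change at salt/jar/mug against the first picture
t0=cv2.imread('pics/top0.png')
for n,(x0,y0,x1,y1) in dict(salt=(233,170,251,192),jar=(370,175,398,205),mug=(116,213,160,265)).items():
    r=cv2.matchTemplate(b[y0-6:y1+6,x0-6:x1+6],t0[y0:y1,x0:x1],cv2.TM_CCOEFF_NORMED);_,s,_,l=cv2.minMaxLoc(r);print(n,s,l[0]-6,l[1]-6)
# pepper body in the side view: upright check
S=cv2.imread('pics/side9.png').astype(int);m=(S.max(2)<90)&(S[...,2]>S[...,0]+4)
print(blob(m,(215,150,260,210)))
E
```

```text
20.2333 [ 0.39816617 -0.18374924  0.12399931] [-0.5436644   1.20014812  0.22155645]
0.8668577075004578 2 -36
pepper [24.7 29.7]
salt 0.9980014562606812 0 0
jar 0.23014973104000092 -6 -6
mug 0.9981231093406677 0 0
(array([225.664, 189.288]), array([218, 184,  14,  12, 125], dtype=int32))
```

The pepper measures rack (24.7, 29.7) mm: in gap 3 and against the stop. The arm probably hides the jar from above, so I'm checking it in the side view before handing in.

```bash
python3 - <<'E'
from h import *
a=cv2.imread('pics/side0.png');b=cv2.imread('pics/side9.png')
for n,(x0,y0,x1,y1) in dict(jar=(199,138,215,165),salt=(235,195,252,220)).items():
    r=cv2.matchTemplate(b[y0-5:y1+5,x0-5:x1+5],a[y0:y1,x0:x1],cv2.TM_CCOEFF_NORMED);_,s,_,l=cv2.minMaxLoc(r);print(n,s,l[0]-5,l[1]-5)
# pepper cap as template from the first view: is it seen upright at the height expected?
t=a[160:172,242:257];r=cv2.matchTemplate(b[150:200,205:260],t,cv2.TM_CCOEFF_NORMED);_,s,_,l=cv2.minMaxLoc(r)
p=RM+(.0247-.064)*ex+.0297*ey;print('cap',s,l[0]+205+7,l[1]+150+6,'expected',proj('side',[*p,.075]))
E
```

```text
jar 0.9629604816436768 0 0
salt 0.9812811017036438 0 0
cap 0.8112640976905823 225 182 expected [225.28962617 178.47554306]
```

```bash
python3 -c "
from bench import *
print(finish_job())"
```

```text
the job is handed in; nothing more can be done
None
```

The job is handed in at about 20 s: I touched gaps 1, 2 and 3 in turn from the red knob, then pushed the pepper shaker into gap 3, where it measures upright and against the back stop, with salt, jar and mug not moved.

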